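# Turn a slide holder over with the lifter and put it in the tray

### The arm

A 6-joint arm with a two-finger parallel gripper is mounted at the origin on a cart in front of the work surface, level with it; the furniture and walls round the work are solid. World frame = base frame: x ahead of the robot, y to its left, z up, the work surface at z = 0. Lengths are in mm, angles in rad, forces in N, time in s.
With the tool pointing down it reaches from about 250 to 850 mm from the base axis. Payload 12.5 kg.
Tool frame: the origin (TCP) lies on the centre line of the jaws, within the pads' length; the fingertips stand 14 mm ahead of it and the grasp point (between the pads) lies 5 mm behind it; z points along the fingers, y is the line along which they close (so a half turn about z gives the same grasp; the last joint's range is limited). The gripper opens to 93 mm and grips with 3 to 60 N. Pads are 15 mm wide; open, the fingers measure 128 mm over their backs; the gripper's body (75 mm by 188 mm) begins 65 mm behind the grasp point.
Start: joints at [-1.308, 0.351, 1.652, -0, 1.139, -0.085], TCP at [187.475, -517.047, 232.633] pointing down, gripper open.
Joint ranges: [-2.75, 2.75], [-0.79, 2.1], [0.01, 2.65], [-1.57, 4.71], [0.07, 3.14], [-2.87, 2.87]. Speed limits (rad/s): [2.22, 2.22, 2.79, 3.14, 3.14, 3.14].

### API

Orientations are given as a rotation vector (axis times angle).
In Python, from station import * gives the robot as it stands. Calls block until the motion is done:
- move_pose(position, orientation): joint-space move of the TCP to a pose.
- movel(position, frame=None, max_speed=150): straight line of the TCP; frame=None keeps the orientation; max_speed is the mean speed in mm/s.
- move_joints(angles): joint-space move.
- command_gripper(opening, squeeze=None): opening from 0.0 (shut) to 1.0 (fully open); squeeze is the grip in N (None keeps the last); returns when the fingers have stopped.
- dwell(seconds).
- solve_ik(position, orientation): joint angles nearest the present ones, or None.
- snapshot(name): name is "side" or "top" or "wrist"; returns the picture (400x640x3 uint8, blue, green, red); there is no depth.
- camera_params(name): a dict with "camera_matrix" (3x3 intrinsics, pixels), "position" and "rotation" of the camera in the world; the wrist camera has in their place "mount" (4x4, takes a point from camera to tool coordinates, whose origin is the TCP and whose axes are the flange's). Camera axes: x right, y up, looking along -z (the intrinsics and any distortion apply to the point x, -y, -z); pixel columns grow to the right and rows downward; lengths in mm; the calibration is good to about 2 mm. A picture is of the moment at which its call begins: read the wrist's pose just before it. camera_params takes no time and is no camera call.
A pose or a line that the arm cannot do raises MotionError and nothing moves.
- hand_in(): hands the job in; it is judged then, once.
Trained networks look in the newest picture that a camera, given by its name, has taken for a name from the list of things; names that differ only in an ending like _2 or _b are one class to them, and where a whole thing is asked for, a point or a joint stands for the part that bears it (a point fixed in the world has none). Each returns a list of dicts, best first, with "confidence" (0 to 1); they miss things now and then, are a little off and sometimes report something else, mostly with a low value. They report only what shows in the picture. A call takes as long as a camera call.
- spot_in(camera, name): "location" ([x, y, z] in mm, in the coordinates of the camera as it stood for that picture, good to about 4 mm: the middle of the surface that is visible of it).
- cut_out(camera, name): "pixels" (400x640 bool, what is visible of it).
Readings, each from a call of its own:
- get_clock(): time.
- get_joint_pos(): joint angles.
- get_qvel(): joint speeds.
- get_tau(): joint torques, N m.
- get_eef_pos(): TCP position.
- get_eef_rot(): TCP orientation.
- get_ft_force(): force on the tool from outside, world axes, zero at the start.
- get_moment(): the same for the moment, N m.
- get_opening(): opening from 0.0 (shut) to 1.0 (fully open).
- get_grasp_force(): force on a finger pad.
Only numpy, scipy, OpenCV 4.12 (cv2) and the standard library are available. Lean on these libraries where they do the work, as an engineer would, in place of code of your own. Each camera call takes 0.05 s, during which the arm holds its last target. There are 200 camera calls.

### The job

The blue slide holder lies face down on the turning block. Slide the lifter's blade under its overhanging edge and tip it over the step with the lifter alone, so that it lies face up on the raised part of the block. Lay the lifter down flat, then take the holder by its sides and set it down without dropping it in the empty half of the tray, face up and square with the tray's sides, leaving the two packets, the pen and the brown bottle where they are.

Things in the scene. Friction and masses are not known exactly. Their poses are not given: they have to be found in the camera images.
- slide_holder: Flat blue slide holder, 70 (x) x 52 (y) x 10 mm, 40 to 85 g. Face: white slide with a red dot and two steel clips; back: plain blue. Origin: centre of the face; z points out of the back (back at z = +10 mm). Starts face down (z up) on the block's low ledge, x along the block's x, far edge within 4 mm of the step, near 17 to 20 mm sticking out over the ledge's front. Face up: z down, origin on top.
- turning_block: Fixed aluminium block, 46 mm wide (y, narrower than the holder). Its x points the way the holder is tipped, to the robot's left. Origin on the worktop under the step. Base 4 mm high from x = -75 to 90 mm; ledge 12 mm high from x = -52 to 0; raised landing 17 mm high from x = 0 to 90 mm, so a 5 mm step at x = 0 stops the holder's far edge. Gap between base and overhanging holder: 8 mm.
- block_landing (a point): Point on top of the raised landing, 35 mm beyond the step, 17 mm above the worktop; the holder's centre comes to about here (0 to 12 mm beyond) when it has been tipped over.
- lifter: Loose lifter, 155 mm long, 140 g, lying on blade and foot. Origin at the level of the blade's underside; x points to the tip, z up. Steel blade 2 mm thick, 40 mm wide, x = 20 to 80 mm, z = 0 to 2 mm. A neck rises to the black handle: x = -75 to -5 mm, 14 mm wide (y), z = 25 to 43 mm. A foot at x = -70 mm reaches down to z = 0.
- lifter_grip (a point): Place to grip the lifter from above, across its 14 mm width: middle of the handle, 115 mm behind the blade's tip and 33 mm above the blade's middle; lifter x and z axes.
- lifter_tip (a point): Middle of the front edge of the blade, half way through its 2 mm.
- slide_tray: Fixed white enamel tray with blue rim, 204 (own x) x 294 (own y) mm, origin at the centre of the underside. Floor 2 mm above the worktop, inside 180 x 270 mm, rim 22 mm high. Its -y half holds two packets; its +y half is empty.
- packet_red: White packet with a red band, 53x77x14 mm, in the -y half of the tray; leave alone.
- packet_blue: White packet with a dark blue band, 48x92x16 mm, in the -y half of the tray; leave alone.
- pen: Marker pen, 17x135x16 mm, loose at the back of the worktop, lying along its own y; leave alone.
- brown_bottle: Brown bottle with red cap, 88 mm across, 215 mm high, at the back; leave alone.

How it is judged:
By the outcome, as a careful person would: the job done as asked, in the order asked, and still so for the second after the job is handed in, with the robot touching nothing.
It also fails if it takes over 59 s, if anything falls off the work surface, if the arm or the gripper's body presses on something with over 40 N, if the wrist force passes 120 N, or if a joint passes its speed limit or range.

## Working session

There is one attempt and no reset: what is moved stays moved. The work goes in short steps, each a Python script; the robot and the scene stay as the last script left them, time stands still between calls to the robot, and variables do not carry over. Pictures are saved under pics/ and viewed, at most 10 in all, crops included, and the job is handed in when it is done.

```bash
ls; mkdir -p pics
python3 - <<'E'
from station import *
import cv2,numpy as np
for c in ["top","side"]:
    im=snapshot(c); cv2.imwrite(f"pics/{c}0.png",im)
    p=camera_params(c); print(c,p)
    R=np.array(p["rotation"]);t=np.array(p["position"])
    if R.shape!=(3,3): R=cv2.Rodrigues(R)[0]
    for n in ["slide_holder","turning_block","lifter","lifter_grip","lifter_tip","slide_tray","packet_red","packet_blue","pen","brown_bottle"]:
        for d in spot_in(c,n)[:2]: print(n,round(d["confidence"],2),(R@np.array(d["location"])+t).round(1))
print(get_clock(), get_eef_rot(), camera_params("wrist"))
E
```

```text
pics
station.py
top {'camera_matrix': array([[371.70325116,   0.        , 319.04687844],
       [  0.        , 371.70325116, 202.58572846],
       [  0.        ,   0.        ,   1.        ]]), 'position': array([5.02233445e+02, 3.49572321e-01, 1.10728369e+03]), 'rotation': array([ 0.04857829, -0.08509741, -1.5561675 ])}
slide_holder 0.95 [564.9  64.5  22.2]
turning_block 0.84 [587.5 145.4  21.9]
lifter 0.68 [477.1 394.1   1.8]
lifter_grip 0.7 [4.819e+02 3.912e+02 3.000e-01]
lifter_tip 0.81 [478.6 392.    1. ]
slide_tray 0.87 [ 5.620e+02 -3.322e+02 -4.000e-01]
slide_tray 0.66 [472.7 392.2   3.8]
packet_red 0.66 [ 597.7 -419.5   17.9]
packet_blue 0.7 [ 527.1 -426.5   21.2]
pen 0.63 [663.7 -32.4  11.2]
pen 0.27 [ 596.6 -416.4   15.9]
brown_bottle 0.65 [737.1 184.7 158.4]
side {'camera_matrix': array([[484.70841425,   0.        , 313.30309794],
       [  0.        , 484.70841425, 200.49252162],
       [  0.        ,   0.        ,   1.        ]]), 'position': array([ 478.77884959, 1086.82420012,  961.28445913]), 'rotation': array([ 0.07147094, -1.30947431, -2.77471059])}
slide_holder 0.84
[... 368 characters left out ...]
65.1 -17.9  14.6]
pen 0.59 [ 597.2 -405.9   14. ]
brown_bottle 0.69 [564.   72.6  16.6]
brown_bottle 0.55 [756.8 240.  126.9]
1.1 [3.09418024e+00 5.43601751e-01 1.61270753e-05] {'camera_matrix': array([[294.90150903,   0.        , 315.77145953],
       [  0.        , 294.90150903, 205.81369752],
       [  0.        ,   0.        ,   1.        ]]), 'mount': array([[-1.40607185e-04,  9.53155306e-01,  3.02481310e-01,
         8.61341703e+01],
       [ 9.99999970e-01,  7.35272514e-05,  2.33152558e-04,
         1.37496513e-01],
       [ 1.99989978e-04,  3.02481334e-01, -9.53155288e-01,
        -1.50989736e+02],
       [ 0.00000000e+00,  0.00000000e+00,  0.00000000e+00,
         1.00000000e+00]])}
```

View pics/top0.png

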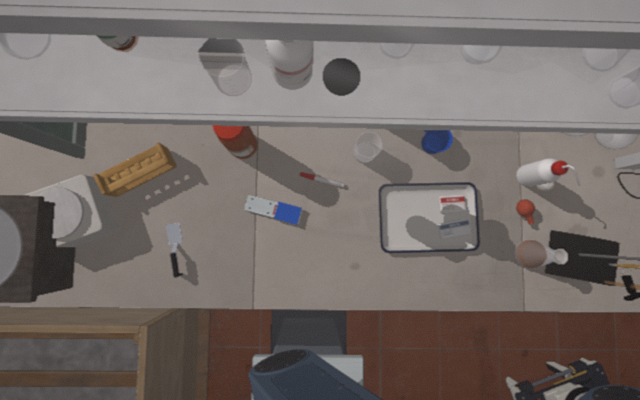

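View pics/side0.png

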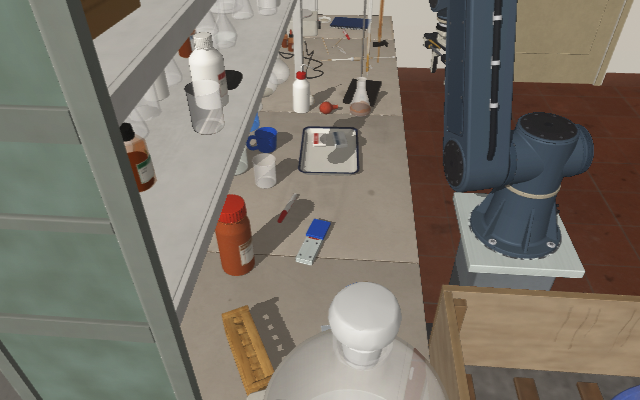

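The top view shows the holder's blue back at (288,213), the block's landing at (263,207), the lifter's blade at (174,235) and handle at (176,263). The tray is at (430,217) with the packets in its right half, the pen at (323,180) and the bottle at (240,140). The side view agrees. Next I'll fit the models to the masks, using closer wrist views.

```bash
cat > h.py <<'E'
from station import *
import cv2, numpy as np
from scipy.optimize import minimize
from scipy.spatial.transform import Rotation as Rn
def down(yaw): return (Rn.from_euler('z',yaw)*Rn.from_euler('x',np.pi)).as_rotvec()
def cam(c):
    p=camera_params(c); K=np.array(p["camera_matrix"])
    if c=="wrist":
        T=np.eye(4);T[:3,:3]=Rn.from_rotvec(get_eef_rot()).as_matrix();T[:3,3]=get_eef_pos();T=T@np.array(p["mount"])
        return K,T[:3,:3],T[:3,3]
    return K,Rn.from_rotvec(p["rotation"]).as_matrix(),np.array(p["position"])
def proj(C,P):
    K,R,t=C; q=(np.atleast_2d(P)-t)@R; q=q*[1,-1,-1]; q=q@K.T
    return q[:,:2]/q[:,2:]
def box(x0,x1,y0,y1,z0,z1): return np.array([[x,y,z] for x in(x0,x1) for y in(y0,y1) for z in(z0,z1)],float)
HOLD=[box(-35,35,-26,26,0,10)]
BLOCK=[box(-75,90,-23,23,0,4),box(-52,0,-23,23,4,12),box(0,90,-23,23,4,17)]
LIFT=[box(20,80,-20,20,0,2),box(-75,-5,-7,7,25,43),np.vstack([box(19,21,-7,7,0,2),box(-6,-5,-7,7,25,30)]),box(-72,-68,-6,6,0,25)]
TRAY=[box(-102,102,-147,147,0,22)]
def place(b,x,y,yaw,z=0):
    return b@Rn.from_euler('z',yaw).as_matrix().T+[x,y,z]
S=4
def sil(C,boxes):
    m=np.zeros((400*S,640*S),np.uint8)
    for b in boxes:
        h=cv2.convexHull(np.clip((proj(C,b)+.5)*S-.5,-9000,9000).astype(np.float32)).round().astype(np.int32)
        cv2.fillConvexPoly(m,h,1)
    return m>0
def fit(views,boxes,x0,z=0,minus=None):
    """views: list of (C, mask). returns x,y,yaw,IoU"""
    big=[cv2.resize(m.astype(np.uint8),None,fx=S,fy=S,interpolation=cv2.INTER_NEAREST)>0 for _,m in views]
    def f(v):
        s=0
        for (C,_),M in zip(views,big):
            a=sil(C,[place(b,v[0],v[1],v[2]/100,z) for b in boxes])
            if minus is not None: a&=~sil(C,minus)
            s+=1-(a&M).sum()/max((a|M).sum(),1)
        return s/len(views)
    v=np.array([x0[0],x0[1],x0[2]*100])
    for d in (15,4):
        r=minimize(f,v,method='Nelder-Mead',options=dict(initial_simplex=np.vstack([v]+[v+d*e for e in np.eye(3)]),xatol=.05,fatol=1e-5,maxiter=150)); v=r.x
    return np.r_[v[:2],v[2]/100,1-r.fun].round(3)
def mask(c,n):
    r=cut_out(c,n); return r[0]["pixels"] if r else None
E
python3 - <<'E'
from h import *
snapshot("top"); C=cam("top")
mh=mask("top","slide_holder"); h=fit([(C,mh)],HOLD,(565,65,1.7),12); print("holder",h)
hb=[place(b,h[0],h[1],h[2],12) for b in HOLD]
print("block",fit([(C,mask("top","turning_block"))],BLOCK,(580,108,1.7),0,hb))
print("tray",fit([(C,mask("top","slide_tray"))],TRAY,(560,-330,0)))
m=mask("top","brown_bottle"); 
V,U=np.nonzero(m); print("bottle px",U.min(),U.max(),V.min(),V.max())
L=mask("top","lifter"); l=fit([(C,L)],LIFT,(440,394,0)); print("lifter",l)
move_pose([l[0]-20,l[1],200],down(l[2])); 
W=cam("wrist"); im=snapshot("wrist"); cv2.imwrite("pics/w1.png",im)
ml=mask("wrist","lifter"); print("lifter w",fit([(W,ml)],LIFT,l[:3]))
print(get_clock(),get_joint_pos())
E
```

```text
holder [563.517  65.169   1.323   0.93 ]
block [574.815 103.303   1.32    0.904]
tray [ 5.58002e+02 -3.49966e+02  4.00000e-02  8.43000e-01]
bottle px 213 257 125 158
lifter [4.51815e+02 3.89953e+02 2.03000e-01 8.69000e-01]
lifter w [4.53100e+02 3.90476e+02 2.05000e-01 9.60000e-01]
4.7833 [ 6.53693527e-01  4.42510549e-01  1.60081864e+00 -4.38782092e-05
  1.09827352e+00  2.02216674e+00]
```

View pics/w1.png

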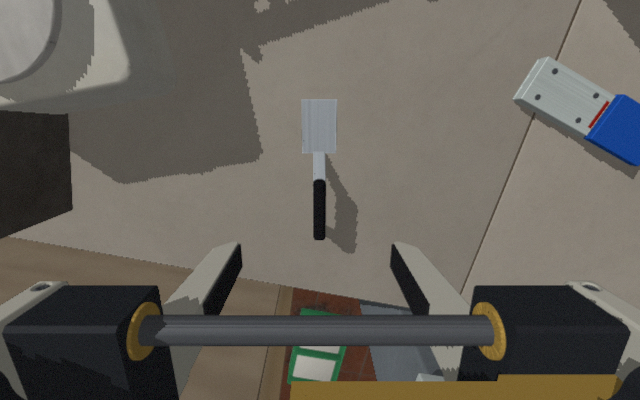

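The wrist view shows the lifter upright in the image, from tip (319,100) to handle end (319,240), with the block and holder at the right (590,105). The fit has an IoU of 0.96. Next I'll grip the lifter, then look at the block again.

Run:
```python
from h import *
l=(453.1,390.476,0.205)
g=np.array(l[:2])-35*np.array([np.cos(l[2]),np.sin(l[2])])
o=down(l[2])
move_pose([*g,60],o); command_gripper(0.4); movel([*g,28],max_speed=80)
command_gripper(0.0,40); print("grip",get_opening()*93,get_grasp_force(),get_ft_force())
movel([*g,110],max_speed=150)
b=np.array([574.8,103.3]);yb=1.32;u=np.array([np.cos(yb),np.sin(yb)])
p=b+u*(-72-50-115)   # tip 50 before the holder's edge
move_pose([*p,80],down(yb))
W=cam("wrist"); im=snapshot("wrist"); cv2.imwrite("pics/w2.png",im)
mh=mask("wrist","slide_holder"); h=fit([(W,mh)],HOLD,(563.5,65.2,1.32),12); print("holder",h)
hb=[place(x,h[0],h[1],h[2],12) for x in HOLD]
mb=mask("wrist","turning_block")
print("block",fit([(W,mb)],BLOCK,(574.8,103.3,1.32),0,hb))
ml=mask("wrist","lifter")
e=get_eef_pos(); l0=np.array(e[:2])+35*u; z=e[2]-28
# lifter in hand
print("lifter",fit([(W,ml)],LIFT,(*l0,yb),z),"expected",l0,z)
v=im.copy()
for m,c in((mh,(255,0,255)),(mb,(0,255,0)),(ml,(0,255,255))):
    cv2.drawContours(v,cv2.findContours(m.astype(np.uint8),0,1)[0],-1,c,1)
cv2.imwrite("pics/w2m.png",v)
K,R,t=cam("top")
for px,zz in(((230,130),215),((230,130),205)):
    d=R@(np.linalg.inv(K)@[*px,1]*[1,-1,-1]); print("cap",(t+d*(zz-t[2])/d[2]).round())
print(get_clock(),np.round(get_joint_pos(),3),get_ft_force())
```

```text
grip 13.703141239275801 39.99899089336395 [-0.5597784   0.36617872  1.5694866 ]Traceback (most recent call last):
  File "<stdin>", line 12, in <module>
  File "h.py", line 31, in fit
    big=[cv2.resize(m.astype(np.uint8),None,fx=S,fy=S,interpolation=cv2.INTER_NEAREST)>0 for _,m in views]
                    ^^^^^^^^
AttributeError: 'NoneType' object has no attribute 'astype'
```

Run:
```python
from h import *
print(get_eef_pos(),np.round(get_joint_pos(),3),get_clock())
im=snapshot("wrist"); cv2.imwrite("pics/w2.png",im)
for n in("slide_holder","turning_block","lifter"): print(n,[(d["confidence"],d["pixels"].sum()) for d in cut_out("wrist",n)])
```

```text
[ 516.13669955 -125.70602215   79.95465294] [-0.327  0.528  1.82   0.     0.794 -0.076] 10.1583
slide_holder []
turning_block []
lifter [(0.63, np.int64(11371))]
```

View pics/w2.png

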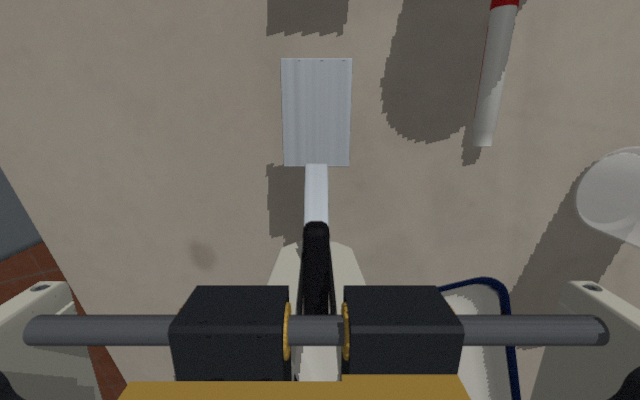

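The blade fills the view from (281,58) to (350,165), gripped straight, and the holder is out of frame beyond the top. I'll look from beside the block instead.

Run:
```python
from h import *
b=np.array([574.8,103.3]);yb=1.32;u=np.array([np.cos(yb),np.sin(yb)]);w=np.array([-u[1],u[0]])
# lifter in hand from present picture
W=cam("wrist"); im=snapshot("wrist"); ml=mask("wrist","lifter")
C2=W; LM=ml
ml[225:]=False  # compare blade only
bl=[LIFT[0]]; mb=ml.copy(); mb[166:]=False
e=get_eef_pos(); l0=np.array(e[:2])+35*u; z=e[2]-28
print("lifter blade",fit([(W,mb)],bl,(*l0,yb),z),"expected",l0,z)
p=b-60*u+90*w
move_pose([*p,200],down(yb))
W=cam("wrist"); im=snapshot("wrist"); cv2.imwrite("pics/w3.png",im); v=im.copy()
mh=mask("wrist","slide_holder"); mk=mask("wrist","turning_block")
if mh is not None:
    h=fit([(W,mh)],HOLD,(563.5,65.2,1.32),12); print("holder",h)
    hb=[place(x,h[0],h[1],h[2],12) for x in HOLD]
    if mk is not None:
        k=fit([(W,mk)],BLOCK,(574.8,103.3,1.32),0,hb); print("block",k)
        for bx in hb+[place(x,*k[:3]) for x in BLOCK]:
            cv2.polylines(v,[cv2.convexHull(proj(W,bx).astype(np.float32)).round().astype(np.int32)],True,(0,255,0),1)
cv2.imwrite("pics/w3m.png",v)
K,R,t=cam("top")
for px,zz in(((230,130),215),((245,152),30)):
    d=R@(np.linalg.inv(K)@[*px,1]*[1,-1,-1]); print("bottle",(t+d*(zz-t[2])/d[2]).round())
print(get_clock(),np.round(get_joint_pos(),3),get_ft_force())
```

```text
lifter blade [525.274 -93.506   1.318   0.971] expected [524.71679118 -92.21153447] 52.02308435696929
holder [565.742  66.747   1.317   0.941]
block [574.261 102.388   1.326   0.978]
bottle [753. 199. 215.]
bottle [740. 195.  30.]
11.5333 [ 0.042  0.262  1.868 -0.     1.013  0.295] [ 0.15721605  0.0036174  -0.98907011]
```

View pics/w3m.png

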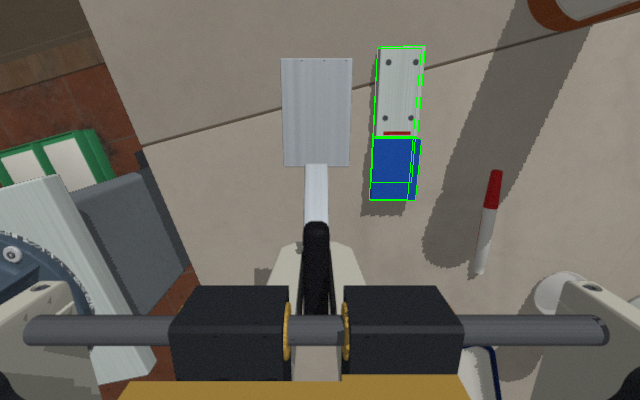

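The overlay agrees with the picture: holder back at (395,170), block from (380,47) to (415,200). The holder's far edge is 1.6 mm from the step, which fits the brief. Now I'll insert the blade and start lifting.

```bash
cat >> h.py <<'E'
BO=np.array([574.3,102.4]);YB=1.323;U=np.array([np.cos(YB),np.sin(YB)]);Wd=np.array([-U[1],U[0]])
def tip(x,z,lat=0.4):  # TCP for blade tip at block x, blade underside height z (lifter level)
    return [*(BO+U*(x-114.2)+Wd*lat),z+28]
def arc(deg,s=53.):
    t=np.radians(deg);a=-(s+1.6);b=-5
    return a*np.cos(t)+b*np.sin(t), -a*np.sin(t)+b*np.cos(t)+17-2
E
python3 - <<'E'
from h import *
move_pose(tip(-110,60),down(YB)); movel(tip(-105,7),max_speed=100)
f0=np.array(get_ft_force())
movel(tip(-54.6,7),max_speed=60); print("in",np.array(get_ft_force())-f0,get_clock())
for d in (4,12,20):
    movel(tip(*arc(d)),max_speed=60); print(d,(np.array(get_ft_force())-f0).round(2),get_clock())
W=cam("wrist");im=snapshot("wrist");cv2.imwrite("pics/w4.png",im)
s=snapshot("side");cv2.imwrite("pics/s4.png",cv2.resize(s[200:280,260:360],None,fx=4,fy=4,interpolation=cv2.INTER_CUBIC))
a=cv2.resize(im[0:200,220:440],(440,400));b=cv2.imread("pics/s4.png")
c=np.zeros((400,840,3),np.uint8);c[:,:440]=a;c[:320,440:]=b;cv2.imwrite("pics/c4.png",c[:,:800])
E
```

```text
in [-0.84416612 -0.67208605 -0.11980997] 14.0917
4 [ 0.05 -0.9  -0.38] 14.3583
12 [-0.35 -0.55 -0.31] 14.6333
20 [-0.67 -0.09 -0.43] 14.9083
```

View pics/c4.png

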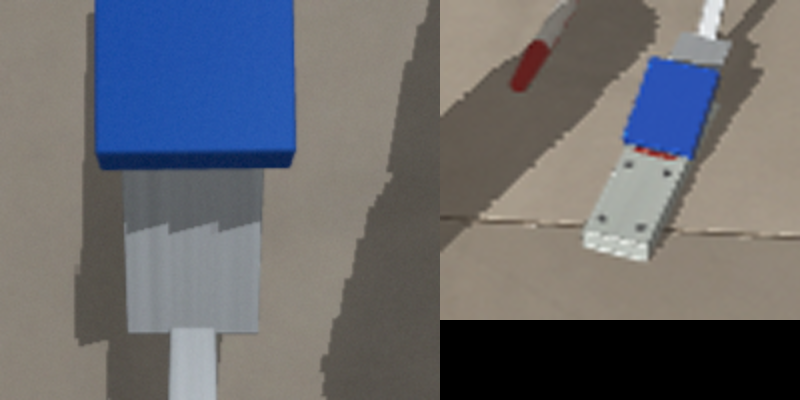

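The wrist view (left) shows the blade squarely under the holder's near edge, and the side view (right) shows the holder tilted up at the step. I'll carry on over the step.

Run:
```python
from h import *
f0=np.array(get_ft_force())
for d in (30,40,50,60,70,80,86,92,98,104,110):
    movel(tip(*arc(d)),max_speed=60 if d<75 else 30)
    print(d,(np.array(get_ft_force())-f0).round(2),round(get_clock(),2))
im=snapshot("wrist");cv2.imwrite("pics/w5.png",im)
s=snapshot("side")
c=np.zeros((400,840,3),np.uint8);c[:,:440]=cv2.resize(im[0:200,220:440],(440,400));c[:320,440:]=cv2.resize(s[200:280,260:360],None,fx=4,fy=4,interpolation=cv2.INTER_CUBIC);cv2.imwrite("pics/c5.png",c[:,:800])
for n in("side","top"):
    snapshot(n);C=cam(n)
    for d in spot_in(n,"slide_holder")[:1]: 
        q=C[1]@np.array(d["location"])+C[2]; print(n,d["confidence"],q.round(1),"block x,y",((q[:2]-BO)@U).round(1),((q[:2]-BO)@Wd).round(1))
```

```text
30 [0.77 1.61 0.05] 15.32
40 [-0.2   1.58  1.06] 15.62
50 [0.36 0.03 0.65] 15.93
60 [-0.02  0.06  0.05] 16.24
70 [ 0.34  0.75 -0.2 ] 16.55
80 [0.69 1.55 1.24] 17.02
86 [-0.7   0.88  0.24] 17.36
92 [1.09 0.68 0.21] 17.7
98 [0.05 0.62 0.77] 18.04
104 [-0.01  1.22  1.12] 18.38
110 [0.62 0.26 0.48] 18.73
side 0.74 [567.   91.4   9.2] block x,y -12.5 4.4
top 0.89 [583.4 146.9  27.3] block x,y 45.3 2.1
```

View pics/c5.png

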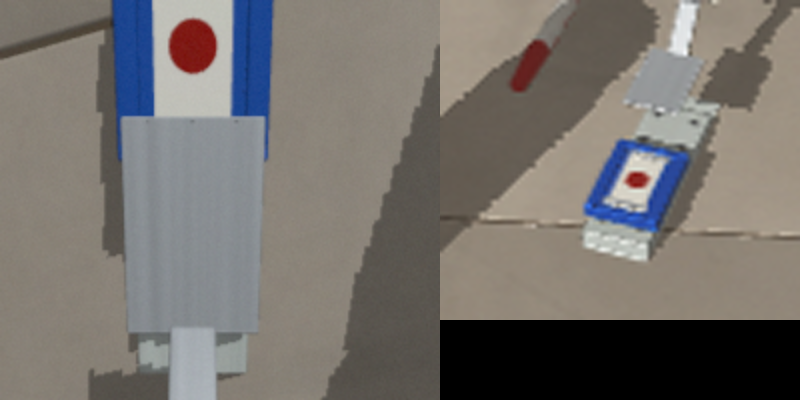

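The holder now lies face up on the landing, with the red dot at (192,45) in the wrist view and (635,180) in the side crop. Next I'll lay the lifter down flat and measure the holder.

Run:
```python
from h import *
p=tip(-112,70); movel(p,max_speed=200)
movel(tip(-112,8),max_speed=120); f0=np.array(get_ft_force()); movel(tip(-112,0.3),max_speed=30)
print("df",(np.array(get_ft_force())-f0).round(2))
command_gripper(0.45); q=get_eef_pos(); movel([q[0],q[1],110],max_speed=150)
v=BO+U*(-30); move_pose([*v,180],down(YB))
W=cam("wrist"); im=snapshot("wrist"); cv2.imwrite("pics/w6.png",im)
m=mask("wrist","slide_holder"); k=fit([(W,m)],HOLD,(*(BO+U*42),YB),17); print("holder",k,((k[:2]-BO)@U).round(1),((k[:2]-BO)@Wd).round(1))
snapshot("top"); C=cam("top")
m2=mask("top","slide_holder"); k2=fit([(C,m2)],HOLD,k[:3],17); print("top",k2)
ml=mask("top","lifter")
if ml is not None: print("lifter",fit([(C,ml)],LIFT,(*(BO+U*(-192)),YB)), BO+U*(-192))
for bx in [place(x,k[0],k[1],k[2],17) for x in HOLD]: cv2.polylines(im,[cv2.convexHull(proj(W,bx).astype(np.float32)).round().astype(np.int32)],True,(0,255,0),1)
cv2.imwrite("pics/w6m.png",im); print(get_clock())
```

```text
df [-0.16  0.48  0.02]
holder [585.306 142.768   1.322   0.955] 41.8 -0.8
top [585.306 142.768   1.322   0.   ]
lifter [526.04  -84.277   1.315   0.915] [527.20850677 -83.7354111 ]
23.3333
```

View pics/w6m.png

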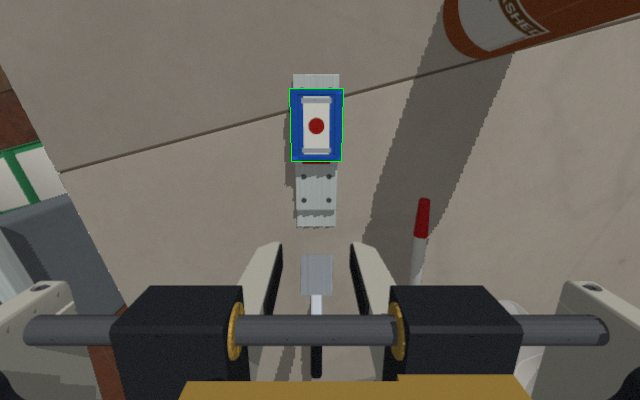

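The wrist view shows the holder face up on the landing, outlined at (291–343, 88–161). The lifter lies flat below it at (316,300) and the bottle is clear at the top right. Next I'll grasp the holder by its 52 mm sides, then measure the tray.

Run:
```python
from h import *
def hull(m):
    n,lab,st,_=cv2.connectedComponentsWithStats(m.astype(np.uint8)); k=1+st[1:,4].argmax()
    p=np.argwhere(lab==k)[:,::-1].astype(np.int32)
    o=np.zeros((400,640),np.uint8); cv2.fillConvexPoly(o,cv2.convexHull(p),1); return o>0
vs=[]
for n in("top","side"):
    snapshot(n);C=cam(n);m=hull(mask(n,"slide_tray")); print(n,fit([(C,m)],TRAY,(558,-340,0.04)))
h=np.array([585.3,142.8]); 
command_gripper(1.0); move_pose([*h,75],down(1.322)); movel([*h,32.3],max_speed=80)
command_gripper(0.0,25); print("grip",get_opening()*93,get_grasp_force())
movel([*h,40],max_speed=40); movel([*h,130],max_speed=150); print("held",get_opening()*93,get_grasp_force())
move_pose([440,-380,220],down(np.pi/2+.04))
W=cam("wrist"); im=snapshot("wrist"); cv2.imwrite("pics/w7.png",im); m0=mask("wrist","slide_tray")
print(m0 is not None)
if m0 is not None:
    m=hull(m0); k=fit([(W,m)],TRAY,(558,-345,0.03)); print("tray w",k)
    cv2.drawContours(im,cv2.findContours(m0.astype(np.uint8),0,1)[0],-1,(255,0,255),1)
    for z in (0,22):
        q=proj(W,place(box(-102,102,-147,147,z,z),*k[:3])); cv2.polylines(im,[cv2.convexHull(q.astype(np.float32)).round().astype(np.int32)],True,(0,255,0),1)
cv2.imwrite("pics/w7m.png",im); print(get_clock())
```

```text
top [ 5.58e+02 -3.40e+02  4.00e-02  0.00e+00]
side [ 5.32819e+02 -3.70554e+02 -3.00000e-03  2.68000e-01]
grip 51.28388332692468 25.000077188014984
held 51.755434507701956 24.99993324279785
True
tray w [ 5.60267e+02 -3.48642e+02  4.10000e-02  9.26000e-01]
29.6583
```

View pics/w7m.png

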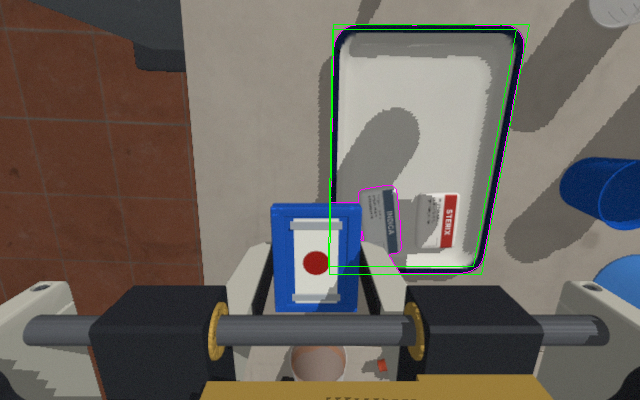

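The holder is held square, with its face at (317,262). The tray runs from (335,27) to (522,270), with packets at (380,222) and (438,220) and the upper +y half empty. I'll refine the tray yaw from its two clean rim edges (right and top) in this picture.

Run:
```python
from h import *
W=cam("wrist"); im=snapshot("wrist"); m=mask("wrist","slide_tray")
K,R,t=W
def bp(px,z):
    px=np.atleast_2d(px); d=(np.c_[px,np.ones(len(px))]@np.linalg.inv(K).T*[1,-1,-1])@R.T
    return (t+d*((z-t[2])/d[:,2])[:,None])[:,:2]
right=[(np.nonzero(m[r])[0].max()+.5,r) for r in range(60,245)]
top=[(c,np.nonzero(m[:,c])[0].min()-.5) for c in range(365,495)]
for n,p in(("right",right),("top",top)):
    q=bp(p,22).astype(np.float32); vx,vy,x,y=cv2.fitLine(q,cv2.DIST_HUBER,0,.01,.01).ravel(); a=np.arctan2(vy,vx)
    print(n,"angle",a,"mid",(x,y),"resid",np.abs((q-[x,y])@[-vy,vx]).mean())
# dark rim, left edge: first and last dark-blue pixel along rows
g=im.max(2)
for r in (60,100,140,180): 
    c=[i for i in range(325,365) if g[r,i]<75]; c2=[i for i in range(470,530) if g[r,i]<75]
    print(r,c[:1],c[-1:],c2[:1],c2[-1:],[bp((x,r),22).round(1).tolist()[0] for x in (c[0]-.5,c2[-1]+.5)] if c and c2 else "")
```

```text
right angle -1.533391 mid (np.float32(660.6666), np.float32(-333.0821)) resid 0.32296246
top angle 0.034732815 mid (np.float32(534.5323), np.float32(-202.4008)) resid 0.29911217
60 [333] [338] [514] [521] [[454.0, -240.2], [656.6, -231.9]]
100 [332] [337] [507] [514] [[455.2, -280.6], [659.0, -272.2]]
140 [331] [336] [499] [506] [[456.5, -324.2], [660.4, -315.9]]
180 [330] [336] [492] [498] [[458.0, -371.5], [661.9, -363.2]]
```

Run:
```python
from h import *
yt=0.036; p=np.array([556.9,-281.5]); o=down(np.pi/2+yt)
move_pose([*p,110],o); movel([*p,25],max_speed=90); f0=np.array(get_ft_force())
for z in (19,18,17.6,17.3,17.0):
    movel([*p,z],max_speed=20); f=np.array(get_ft_force())-f0; print(z,f.round(2))
    if f[2]>2: break
dwell(.2); command_gripper(0.75); q=get_eef_pos(); movel([q[0],q[1],60],max_speed=60)
v=p-[0,80]; move_pose([430,-330,220],o); dwell(.2)
W=cam("wrist"); im=snapshot("wrist"); m=mask("wrist","slide_holder")
if m is not None:
    k=fit([(W,m)],HOLD,(*p,np.pi/2+yt),2); print("holder",k,"rel yaw",k[2]-np.pi/2-yt)
s=snapshot("top")
c=np.zeros((400,800,3),np.uint8);c[:,:540]=im[:,100:];c[:200,540:]=cv2.resize(s[165:265,170:300],(260,200));c[200:,540:]=cv2.resize(s[165:265,360:490],(260,200));cv2.imwrite("pics/c8.png",c)
print(get_clock())
```

```text
19 [-0.57  1.48  0.02]
18 [0.11 0.57 0.21]
17.6 [-0.79  0.51  0.35]
17.3 [ 0.24  0.77 -0.23]
17.0 [-1.21  1.3   2.69]
holder [ 557.517 -280.935    1.613    0.975] rel yaw 0.006203673205103434
35.8833
```

View pics/c8.png

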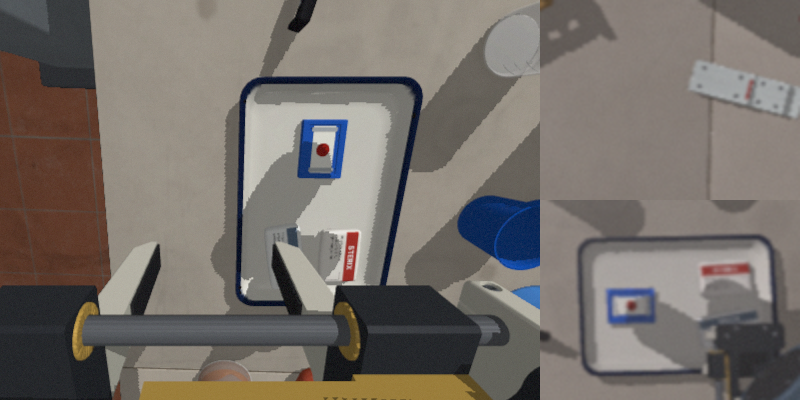

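The holder lies face up in the empty half, at (323,149) in the wrist view and (631,306) in the top crop. It is square to within about 0.4°, the packets are undisturbed and the gripper is clear, so I'm handing in.

```bash
python3 -c "
from station import *
print(hand_in())"
```

```text
the job is handed in; nothing more can be done
None
```

The blue slide holder was tipped over with the lifter and now lies face up and square (within about 0.4°) in the tray's empty half; the lifter is laid flat, nothing else was moved, and the job was handed in at about 36 s.

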